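Aim the air-line elbow at the hose clip

TASK

On the craft bench, screw the brass hose elbow further onto its threaded stub, clockwise seen from above, and stop when its outlet points at the steel hose clip, so that the airbrush hose can run straight from one to the other. Then let go of it. Leave the brass tee and the glass jar as they are.

Things in the scene. Friction and masses are not known exactly. Their poses are not given: they have to be found in the camera images.
- elbow_mid (a point): Brass elbow, ONE hose tail, hand-started on a grey outlet block's upright stub. Point: centre of its 28 x 28 x 36 mm high gripping block, on the stub axis, 96 mm above bench (block top 114, outlet block top 50). x: outlet direction (tip 70 mm from axis); y: across the two free flats; z: up. Turns at about 0.1 N m, stays put, sinks 4 mm a turn; clip is 0.5 to 1.5 rad clockwise, no stop there.
- clip_mid (a point): Steel hose clip fixed on the bench 15 to 20 cm from the elbow: a C-shaped wire cradle 44 mm wide, open at the top, on a post 14 mm thick with a round 48 mm foot. Point: centre of the cradle, 96 mm above the bench, level with the elbow's outlet; its top is about 113 mm above the bench.
- tee_tip (a point): Bystander: brass tee with TWO opposite hose tails on another, equal outlet block; it turns if pushed. Point: tip of one tail, 70 mm from the tee's upright axis, about 96 mm above the bench; x: level, from the axis towards this tip.
- jar: Closed, loose glass jar with a metal lid, 66 mm in diameter and 85 mm high, standing on the bench between the two outlet blocks; a bystander. Origin: centre of its underside; z: up.
Things that resemble listed ones, but are neither listed nor needed, are in the scene too. Leave any green or orange look-alike of the part that bears elbow_mid alone.

How it is judged:
At the end, for the whole second after the job is handed in: The elbow's outlet points at the clip: the line straight out of the outlet passes within 35 mm of the centre of the clip (about 10 degrees either way) (x of clip_mid in the frame of elbow_mid above 0.1 m and y of clip_mid in the frame of elbow_mid between -0.035 and 0.035 m); the robot touches nothing.
It fails at once if the tee was turned (its tail's tip moved more than 15 mm) (distance of tee_tip from where it was at the start of the episode above 0.015 m).
It fails at once if the jar was shifted more than 25 mm or tipped over (distance of jar from where it was at the start of the episode above 0.025 m or angle between jar's own z axis and vertical above 0.4 rad).
It also fails if it takes over 32 s, if anything falls off the work surface, if the arm or the gripper's body presses on something with over 40 N, if the wrist force passes 120 N, or if a joint passes its speed limit or range.

ROBOT

A 6-joint arm with a two-finger parallel gripper is mounted at the origin on the work surface. World frame = base frame: x ahead of the robot, y to its left, z up, the work surface at z = 0. Lengths are in m, angles in rad, forces in N, time in s.
With the tool pointing down it reaches from about 0.4 to 0.825 m from the base axis. Payload 7 kg.
Tool frame: the origin (TCP) lies at the very end of the fingers, on their centre line; the grasp point (between the pads) lies 19 mm behind it (tcp_to_grasp is the distance from the TCP to the grasp point, in m); x points along the fingers, z is the direction in which the jaws open and shut, and the axes are right-handed (so a half turn about x gives the same grasp; the last joint's range is limited). The gripper opens to 88 mm and grips with 3 to 60 N. Pads are 19 mm wide; open, the fingers measure 130 mm over their backs; the gripper's body (78 mm by 193 mm) begins 47 mm behind the grasp point.
Start: joints at [1.461, 0.359, 0.012, 0, -1.224, -0.288], TCP at [0.261, 0.622, 0.227] pointing down, gripper open.
Joint ranges: [-3.07, 3.07], [-1.43, 2.12], [-1.02, 1.25], [-3.03, 1.67], [-3.05, -0], [-3.03, 3.03]. Speed limits (rad/s): [2.39, 2.39, 3.01, 3.14, 3.14, 3.14].

INTERFACE

Orientations are given as [roll, pitch, yaw] about the fixed x, y, z axes, in that order (R = Rz(yaw) Ry(pitch) Rx(roll)).
In Python, from station import get_state, grab_frame, job_done, tcp_to_grasp gives the robot as it stands. The module is installed in compiled form; this text tells all that it offers.
- The arm moves only by the shell command python3 -m crank 'ROWS' [FORCE]. ROWS is JSON, a list of rows, each a list of 7 numbers: the shift along the tool's x, y, z in m, then the turn, a rotation vector about the tool's x, y, z in rad, then the opening, from 0 (shut) to 1 (fully open). In form: [[x, y, z, wx, wy, wz, fingers], ...]. A call has 1 to 10 rows; each row is the pose to reach, as a shift and turn from the pose commanded when the call began, along the tool's axes at that moment; what a row does not reach only later rows make up. A row lasts 1/8 s, in which the tool goes at most 62.5 mm and 10.7 degrees, less where a joint would pass 70% of its speed; a pose out of reach is approached as far as the arm can. A call with a gripper value outside its range is refused whole. The fingers move at their own pace and stop on an object; FORCE is the grip in N (left out, the last holds). Time passes only in rows, so rows that repeat a pose let the fingers close. It gives the time, the measured TCP pose, the force and the opening at its end, in the units of the state.
- get_state(): the state, without advancing time (a new reading comes with each control period).
- grab_frame(name): name is "scene" or "top" or "wrist"; returns a dict with "pixels" (480x640x3 uint8, red, green, blue), "vfov" (degrees; the focal length in pixels is half the picture's height over the tangent of half this angle, whatever the lens; pixels are square), "cx", "cy" (the principal point, pixels), "extrinsics" (4x4, takes a point from world to camera coordinates). Camera axes: x right, y up, looking along -z (the intrinsics and any distortion apply to the point x, -y, -z); pixel columns grow to the right and rows downward; lengths in m; the calibration is good to about 2 mm. A picture is of the moment at which its call begins. There is no depth.
- job_done(): hands the job in, once; it reports no verdict.
The state is a dict: "t": time; "q": joint angles; "qd": joint speeds; "joint_efforts": joint torques, N m; "eef_pos": TCP position; "ee_rot": TCP orientation; "force": force on the tool from outside, world axes, zero at the start; "moment": the same for the moment, N m; "width": finger opening in m.
Only numpy, scipy, OpenCV 4.12 (cv2) and the standard library are available. Lean on these libraries where they do the work, as an engineer would, in place of code of your own. Each camera call takes 0.05 s, during which the arm holds its last target.

## Working session

There is one attempt and no reset: what is moved stays moved. The work goes in short steps, Python scripts to look and compute and a shell command to move; the robot and the scene stay as the last step left them, time stands still between calls to the robot, and variables do not carry over. Pictures are saved under pics/ and viewed, and the job is handed in when it is done.

```bash
mkdir -p pics; python3 - <<'E'
from station import *
import cv2,json,numpy as np,pickle
s=get_state();print(s,tcp_to_grasp)
for n in("scene","top","wrist"):
    f=grab_frame(n);pickle.dump(f,open(f"pics/{n}0.pkl","wb"))
    cv2.imwrite(f"pics/{n}0.png",f["pixels"][:,:,::-1]);print(n,{k:(np.round(v,4).tolist() if k!='pixels' else 0) for k,v in f.items()})
E
```

```text
{'t': 0.0, 'q': array([ 1.46111296e+00,  3.59398958e-01,  1.10616595e-02, -3.56561174e-04,
       -1.22412888e+00, -2.88091249e-01]), 'qd': array([ 0.00153846, -0.00038175,  0.00196433,  0.00061916, -0.00090203,
        0.00076204]), 'joint_efforts': array([ 8.32399819e-04, -5.82725751e+01,  2.93051648e+01,  6.99758291e+00,
        6.78404438e-03, -1.48048230e-04]), 'eef_pos': array([0.26131063, 0.6218247 , 0.22561496]), 'ee_rot': array([ 0.09002036,  1.56909316, -1.87867201]), 'force': array([ 0.08607977,  0.06220097, -0.05699981]), 'moment': array([ 0.00621065, -0.0085326 , -0.06327203]), 'width': 0.08784448792593613} 0.0188
scene {'pixels': 0, 'vfov': 57.4073, 'cx': 318.5118, 'cy': 239.8285, 'extrinsics': [[-0.5504, 0.8349, 0.0039, 0.314], [-0.6836, -0.4533, 0.5721, 0.2819], [0.4794, 0.3122, 0.8202, -1.1353], [0.0, 0.0, 0.0, 1.0]]}
top {'pixels': 0, 'vfov': 51.3096, 'cx': 320.9434, 'cy': 229.5371, 'extrinsics': [[-0.001, -1.0, -0.009, -0.0345], [0.9964, -0.0017, 0.0844, -0.5351], [-0.0844, -0.0089, 0.9964, -0.9915], [0.0, 0.0, 0.0, 1.0]]}
wrist {'pixels': 0, 'vfov': 69.6793, 'cx': 318.1726, 'cy': 242.8534, 'extrinsics': [[-0.3866, -0.9222, 0.0018, 0.6751], [0.883, -0.3707, -0.2878, 0.0355], [0.2661, -0.1097, 0.9577, -0.392], [0.0, 0.0, 0.0, 1.0]]}
```

View pics/scene0.png

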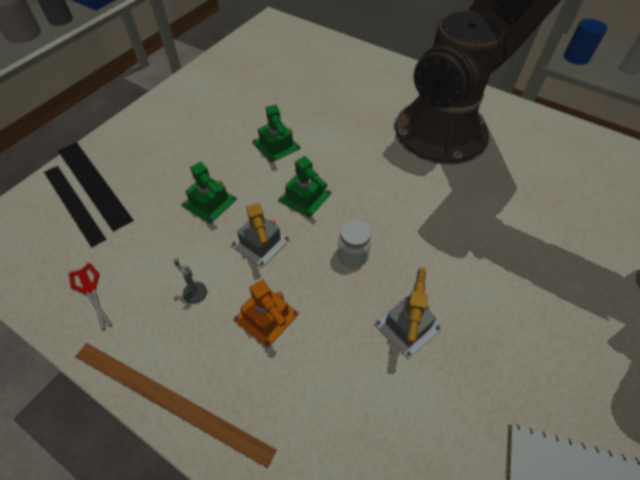

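View pics/top0.png

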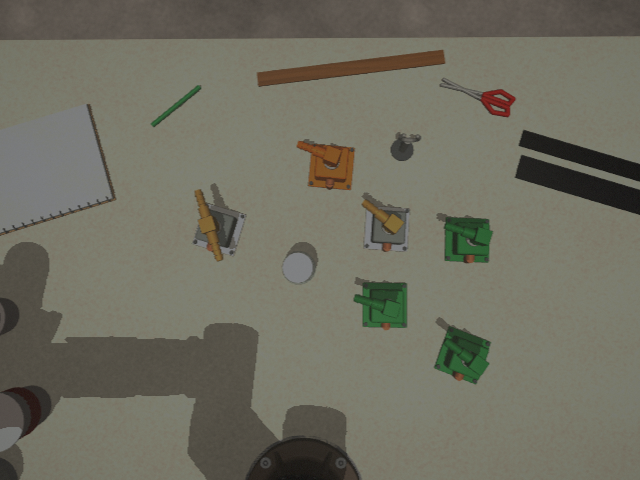

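View pics/wrist0.png

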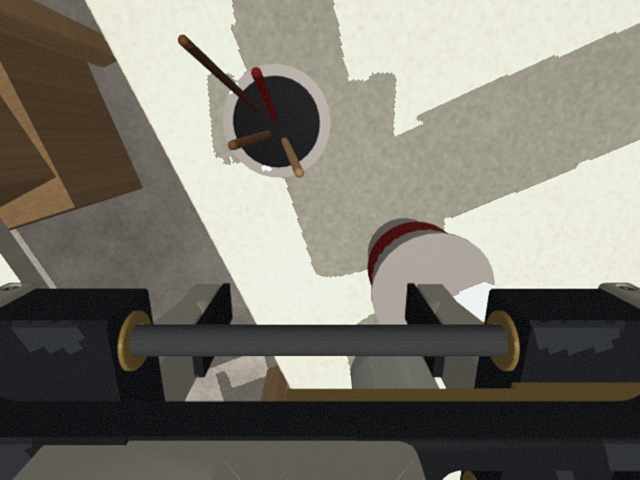

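Top view: the brass one-tailed elbow is at (393,223) with its tail to (366,200). The brass two-tailed tee is at (208,225), the jar at (298,267), and the clip at (404,145). The green and orange elbows are decoys. I'll confirm this in an enlarged crop.

```bash
python3 - <<'E'
import cv2,numpy as np
a=cv2.imread('pics/top0.png')[120:260,340:440];b=cv2.imread('pics/scene0.png')[190:310,165:305]
a=cv2.resize(a,(400,560),interpolation=cv2.INTER_CUBIC);b=cv2.resize(b,(400,343),interpolation=cv2.INTER_CUBIC)
o=np.zeros((560,800,3),np.uint8);o[:,:400]=a;o[:343,400:]=b
cv2.imwrite('pics/crop0.png',np.clip(o*1.6,0,255).astype(np.uint8))
E
```

```text
(no output)
```

View pics/crop0.png

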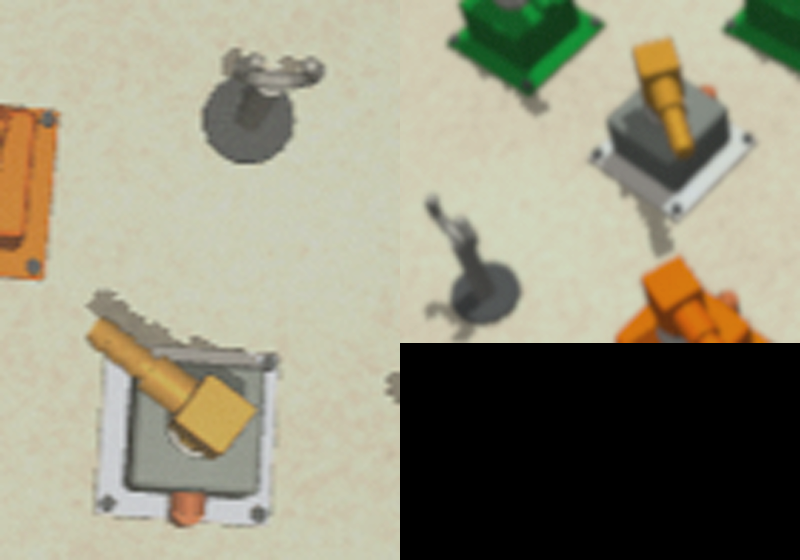

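The crop confirms it: the brass one-tailed elbow on the grey outlet block has its block top at top-view px (394,223) and its tail tip at (365,204). The clip foot is at (402,150) and its cradle at about (409,139).

```bash
cat > h.py <<'E'
import numpy as np,cv2,pickle
def ray(f,u,v):
    fl=240/np.tan(np.radians(f["vfov"]/2));E=np.array(f["extrinsics"])
    d=np.array([(u-f["cx"])/fl,-(v-f["cy"])/fl,-1]);R=E[:3,:3];return -R.T@E[:3,3],R.T@d
def onz(f,u,v,z):
    c,d=ray(f,u,v);return c+d*(z-c[2])/d[2]
def tri(f,a,g,b):
    c1,d1=ray(f,*a);c2,d2=ray(g,*b);M=np.stack([d1,-d2],1);t=np.linalg.lstsq(M,c2-c1,rcond=None)[0]
    p,q=c1+d1*t[0],c2+d2*t[1];return (p+q)/2,np.linalg.norm(p-q)
def load(n):return pickle.load(open(f"pics/{n}.pkl","rb"))
def brass(f,box):
    x0,y0,x1,y1=box;h=cv2.cvtColor(f["pixels"],cv2.COLOR_RGB2HSV);m=cv2.inRange(h,(12,110,60),(28,255,255))
    k=np.zeros_like(m);k[y0:y1,x0:x1]=m[y0:y1,x0:x1];return k
E
python3 - <<'E'
from h import *
np.set_printoptions(precision=4,suppress=True)
T,S=load('top0'),load('scene0')
m=brass(T,(355,190,412,245));n,l,st,c=cv2.connectedComponentsWithStats(m);print(st[1:],c[1:])
px=T["pixels"]
# top face = brighter part of block
h=cv2.cvtColor(px,cv2.COLOR_RGB2HSV);
ys,xs=np.nonzero(m);rect=cv2.minAreaRect(np.stack([xs,ys],1).astype(np.float32));print(rect)
print("block top",onz(T,394,223.5,.114),"tri",tri(T,(394,223.5),S,(165+258*.35,190+48*.35)), )
print("scene blocktop@",onz(S,165+258*.35,190+48*.35,.114))
print("tip",onz(T,364.5,203.5,.096))
print("clip foot T",onz(T,402,149.7,.003),"S",onz(S,165+87*.35,190+293*.35,.003))
print("cradle T",onz(T,408.7,138.7,.096),"S",onz(S,165+48*.35,190+222*.35,.096))
print("jar T",onz(T,298,267,.085), onz(S,355,234,.085))
print("tee axis T",onz(T,208,225,.114))
# grey block corners base plate in crop px -> centre
pl=[(268,362),(258,513),(107,503)]
P=[onz(T,340+a/4,120+b/4,.004) for a,b in pl];print(P, "centre",(P[0]+P[2])/2)
# green/orange neighbours
for u,v in[(325,153),(465,233),(380,302),(470,352)]:print(u,v,onz(T,u,v,.1))
E
```

```text
[[362 200  42  34 474]
 [388 243   1   1   1]
 [390 243   1   1   1]] [[384.3776 217.2954]
 [388.     243.    ]
 [390.     243.    ]]
((384.7307434082031, 216.34613037109375), (50.20036315917969, 24.12945556640625), 56.30992889404297)
block top [ 0.5382 -0.1709  0.114 ] tri (array([ 0.5363, -0.1682,  0.1242]), np.float64(0.0031477130788673956))
scene blocktop@ [ 0.5296 -0.1729  0.114 ]
tip [ 0.578  -0.1182  0.096 ]
clip foot T [ 0.7041 -0.205   0.003 ] S [ 0.701  -0.2032  0.003 ]
cradle T [ 0.7024 -0.2035  0.096 ] S [ 0.7025 -0.2064  0.096 ]
jar T [0.4586 0.0077 0.085 ] [0.4601 0.0107 0.085 ]
tee axis T [0.5361 0.1729 0.114 ]
[array([ 0.5758, -0.2133,  0.004 ]), array([ 0.4977, -0.2069,  0.004 ]), array([ 0.5029, -0.1294,  0.004 ])] centre [ 0.5394 -0.1713  0.004 ]
325 153 [ 0.6742 -0.0438  0.1   ]
465 233 [ 0.5215 -0.305   0.1   ]
380 302 [ 0.3938 -0.145   0.1   ]
470 352 [ 0.303  -0.3086  0.1   ]
```

```bash
cat >> h.py <<'E'
from scipy.spatial.transform import Rotation as Ro
def rel(s,p,yawz):
    """shift & rotvec in tool axes to reach TCP p, tool x down, tool z (jaws) at yaw"""
    R=Ro.from_euler('xyz',s["ee_rot"]).as_matrix();x=np.array([0,0,-1.]);z=np.array([np.cos(yawz),np.sin(yawz),0]);y=np.cross(z,x)
    G=np.stack([x,y,z],1);return R.T@(np.array(p)-s["eef_pos"]),Ro.from_matrix(R.T@G).as_rotvec()
E
python3 - <<'E'
from h import *
from station import *
np.set_printoptions(precision=4,suppress=True)
s=get_state();R=Ro.from_euler('xyz',s["ee_rot"]).as_matrix();print(R, np.degrees(np.arctan2(R[1,2],R[0,2])))
for a in(143,-37):
    print(a,rel(s,(.538,-.171,.2),np.radians(a)))
E
```

```text
[[-0.0004  0.9219 -0.3874]
 [-0.0012 -0.3874 -0.9219]
 [-1.      0.0001  0.0013]] -112.7942978935684
143 (array([0.0267, 0.5623, 0.6238]), array([ 1.8187,  0.0008, -0.0013]))
-37 (array([0.0267, 0.5623, 0.6238]), array([-1.3229,  0.0012,  0.0007]))
```

```bash
python3 -m crank '[[0,0.037,0.041,0.12,0,0,1],[0,0.075,0.083,0.24,0,0,1],[0,0.112,0.125,0.36,0,0,1],[0,0.15,0.166,0.48,0,0,1],[0,0.187,0.208,0.6,0,0,1],[0,0.225,0.25,0.72,0,0,1],[0,0.262,0.291,0.84,0,0,1],[0,0.3,0.333,0.96,0,0,1],[0,0.337,0.374,1.08,0,0,1],[0,0.375,0.416,1.2,0,0,1]]' 30
python3 - <<'E'
from h import *
from station import *
np.set_printoptions(precision=4,suppress=True)
s=get_state();print(s["q"],rel(s,(.538,-.171,.2),np.radians(143)))
E
```

```text
t: 1.4
eef_pos: [0.4463, 0.0918, 0.2268]
ee_rot: [-2.433, 1.57, 0.679]
force: [1.4, 0.2, -0.2]
width: 0.0878
[ 0.6373 -0.0122 -0.4476 -0.     -1.1347 -0.6678] (array([ 0.0267,  0.2599, -0.0997]), array([ 0.6153, -0.0004,  0.0006]))
```

```bash
python3 -m crank '[[0,0.043,-0.017,0.1,0,0,1],[0,0.087,-0.033,0.2,0,0,1],[0,0.13,-0.05,0.31,0,0,1],[0,0.173,-0.067,0.41,0,0,1],[0,0.217,-0.083,0.51,0,0,1],[0,0.26,-0.1,0.615,0,0,1],[0,0.26,-0.1,0.615,0,0,1],[0,0.26,-0.1,0.615,0,0,1]]' 30
python3 - <<'E'
from h import *
from station import *
np.set_printoptions(precision=4,suppress=True)
s=get_state();print(s["q"],rel(s,(.538,-.171,.2),np.radians(143)))
for n in("wrist","top"):
    f=grab_frame(n);pickle.dump(f,open(f"pics/{n}1.pkl","wb"));cv2.imwrite(f"pics/{n}1.png",f["pixels"][:,:,::-1])
E
```

```text
t: 2.4
eef_pos: [0.5386, -0.1692, 0.2261]
ee_rot: [0.362, 1.57, 2.862]
force: [-0.6, 0.2, -0.6]
width: 0.0878
[ 0.0421  0.1788 -0.2355 -0.0003 -1.1574 -0.6842] (array([ 0.0261,  0.0018, -0.0007]), array([ 0.0035,  0.0009, -0.0003]))
```

View pics/wrist1.png

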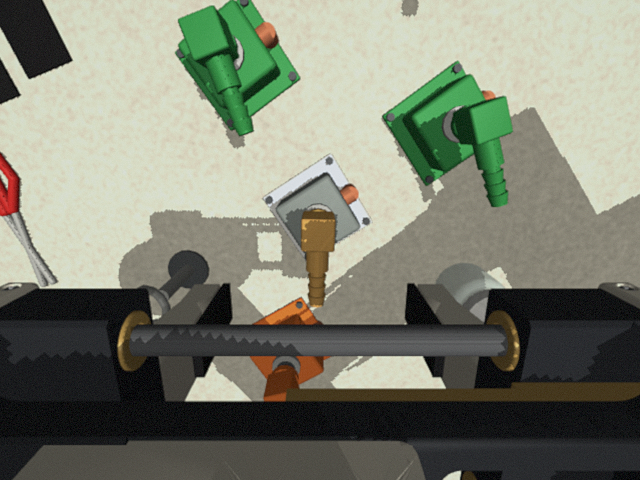

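The wrist view shows the elbow's block at (318,228) with its tail running straight down the picture to (317,300). It is lined up with the jaws, which are centred near x=319. Next I'll measure it closely.

```bash
python3 - <<'E'
from h import *
f=load('wrist1');c=f["pixels"][195:315,280:360,::-1];c=cv2.resize(c,(400,600),interpolation=cv2.INTER_CUBIC)
cv2.imwrite('pics/wcrop1.png',np.clip(c*1.5,0,255).astype(np.uint8))
m=brass(f,(285,200,350,310))
for y in range(204,312,6):
    x=np.nonzero(m[y])[0];print(y,x.min() if len(x) else 0,x.max() if len(x) else 0)
E
```

```text
204 0 0
210 311 324
216 303 333
222 301 334
228 301 334
234 301 334
240 301 334
246 301 333
252 306 327
258 306 327
264 307 326
270 307 326
276 309 324
282 310 323
288 309 323
294 308 324
300 298 323
306 287 320
```

View pics/wcrop1.png

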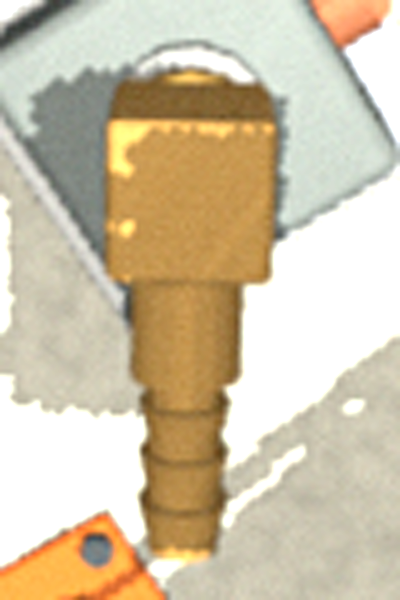

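```bash
python3 - <<'E'
from h import *
from station import *
np.set_printoptions(precision=4,suppress=True)
f=load('wrist1');s=get_state()
cor=[onz(f,280+a/5,195+b/5,.114) for a,b in((108,122),(275,122),(268,283),(107,280))]
c=np.mean(cor,0);print(c,[np.linalg.norm(cor[i]-cor[(i+1)%4]) for i in range(4)])
t=onz(f,280+182/5,195+548/5,.096);print(t,np.linalg.norm((t-c)[:2]))
d=t-c;yaw=np.arctan2(d[1],d[0]);e=(cor[3]-cor[0])+(cor[2]-cor[1]);print("yaw tip",np.degrees(yaw),"yaw block",np.degrees(np.arctan2(e[1],e[0])))
k=np.array([.7025,-.2045])-c[:2];print("clip yaw",np.degrees(np.arctan2(k[1],k[0])),np.linalg.norm(k))
for z in(.125,.077):print(rel(s,(c[0],c[1],z),np.radians(143)))
E
```

```text
[ 0.5375 -0.1707  0.114 ] [np.float64(0.026834395853629508), np.float64(0.027219527179986505), np.float64(0.026595595375667927), np.float64(0.026688508098536776)]
[ 0.5812 -0.1145  0.096 ] 0.0711080970345454
yaw tip 52.141237738896145 yaw block 51.86509377410694
clip yaw -11.59461951517271 0.16840241202164194
(array([ 0.1016,  0.0025, -0.0004]), array([0.0051, 0.0001, 0.0001]))
(array([ 0.1496,  0.0025, -0.0004]), array([0.0051, 0.0001, 0.0001]))
```

```bash
python3 -m crank '[[0.03,0.002,0,0.02,0,0,1],[0.06,0.002,0,0.02,0,0,0.8],[0.09,0.002,0,0.02,0,0,0.8],[0.11,0.002,0,0.02,0,0,0.8],[0.13,0.002,0,0.02,0,0,0.8],[0.148,0.002,0,0.02,0,0,0.8],[0.148,0.002,0,0.02,0,0,0.8]]' 30
python3 -m crank '[[0,0,0,0,0,0,0.5],[0,0,0,0,0,0,0.2],[0,0,0,0,0,0,0.2],[0,0,0,0,0,0,0.2],[0,0,0,0,0,0,0.2]]' 30
python3 - <<'E'
from h import *
from station import *
s=get_state();print(s["width"],s["force"],s["moment"],s["q"])
f=grab_frame("wrist");cv2.imwrite("pics/wrist2.png",f["pixels"][:,:,::-1])
E
```

```text
t: 3.38
eef_pos: [0.5369, -0.1697, 0.0777]
ee_rot: [0.602, 1.569, 3.083]
force: [-0.6, 0.3, 0.1]
width: 0.0704
t: 4.0
eef_pos: [0.5379, -0.1708, 0.0787]
ee_rot: [-2.608, 1.57, -0.128]
force: [-0.6, 0.4, 0.0]
width: 0.0279
0.027902626790608172 [-0.61141698  0.37384361  0.01100236] [ 1.98967843e-05  3.98348214e-02 -4.93188324e-02] [ 3.92948814e-02  3.19330539e-01 -4.22543258e-01  7.53357097e-05
 -8.28594436e-01 -7.01484078e-01]
```

View pics/wrist2.png

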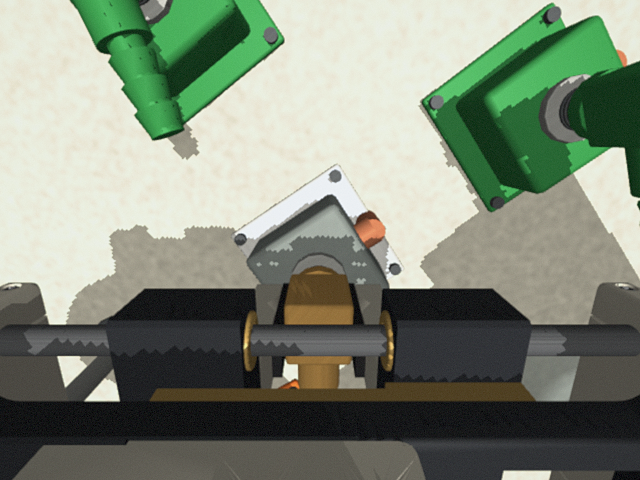

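The fingers hold the block on its flats (27.9 mm, centred at about (318,310)). Now I'll turn it clockwise, starting with a part turn as a check.

```bash
python3 -m crank '[[0,0,0,0.1,0,0,0.2],[0.0001,0,0,0.2,0,0,0.2],[0.0002,0,0,0.3,0,0,0.2],[0.0003,0,0,0.4,0,0,0.2],[0.0003,0,0,0.5,0,0,0.2],[0.0003,0,0,0.5,0,0,0.2]]' 30
python3 - <<'E'
from h import *
from station import *
s=get_state();print(s["width"],s["force"],s["moment"],s["q"])
R=Ro.from_euler('xyz',s["ee_rot"]).as_matrix();print(np.degrees(np.arctan2(R[1,2],R[0,2])))
for n in("wrist","top"):
    f=grab_frame(n);cv2.imwrite(f"pics/{n}3.png",f["pixels"][:,:,::-1])
E
```

```text
t: 4.8
eef_pos: [0.5382, -0.1711, 0.0784]
ee_rot: [-2.641, 1.57, -0.661]
force: [0.9, -2.9, 0.2]
width: 0.0279
0.0279078129576118 [ 0.89097408 -2.87404141  0.16438935] [-1.21897435 -0.66857577 -0.09740458] [ 3.90091768e-02  3.20003264e-01 -4.22603939e-01  7.18995638e-04
 -8.27560221e-01 -1.20086291e+00]
113.45854275001201
```

View pics/wrist3.png

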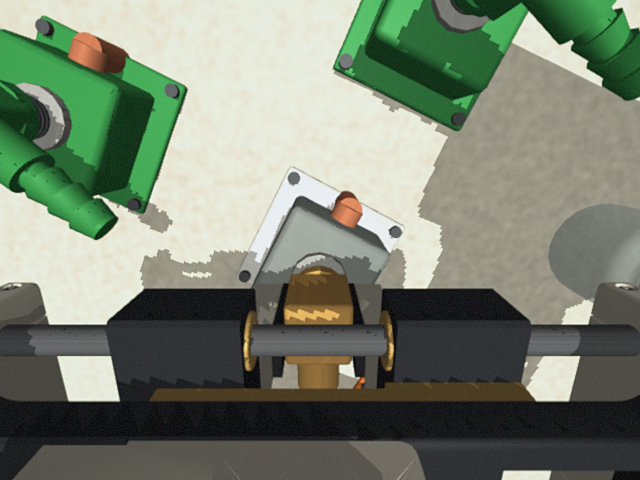

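View pics/top3.png

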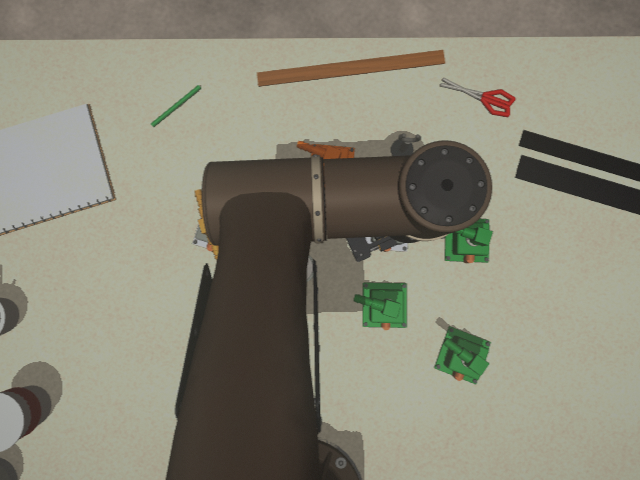

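The wrist view shows the block still held square at (318,320) while the base plate has turned beneath it, so the elbow follows the jaws. There is 0.61 rad left to turn.

```bash
python3 -m crank '[[0,0,0,0.1,0,0,0.2],[0.0001,0,0,0.2,0,0,0.2],[0.0002,0,0,0.3,0,0,0.2],[0.0003,0,0,0.4,0,0,0.2],[0.0004,0,0,0.5,0,0,0.2],[0.0004,0,0,0.61,0,0,0.2],[0.0004,0,0,0.61,0,0,0.2],[0.0004,0,0,0.61,0,0,0.2]]' 30
python3 - <<'E'
from h import *
from station import *
s=get_state();print(s["width"],s["force"],s["moment"],s["q"])
R=Ro.from_euler('xyz',s["ee_rot"]).as_matrix();print(np.degrees(np.arctan2(R[1,2],R[0,2])))
f=grab_frame("wrist");cv2.imwrite("pics/wrist4.png",f["pixels"][:,:,::-1])
E
```

```text
t: 5.9
eef_pos: [0.5383, -0.1716, 0.0781]
ee_rot: [-2.362, 1.57, -0.99]
force: [2.2, -6.8, -1.4]
width: 0.0279
0.02786952704349128 [ 2.20695765 -6.84875828 -1.43791205] [-2.77699942 -0.97618183 -0.11156871] [ 3.85655902e-02  3.20579967e-01 -4.23052555e-01  1.50816907e-03
 -8.26496515e-01 -1.80954973e+00]
78.58857810806455
```

View pics/wrist4.png

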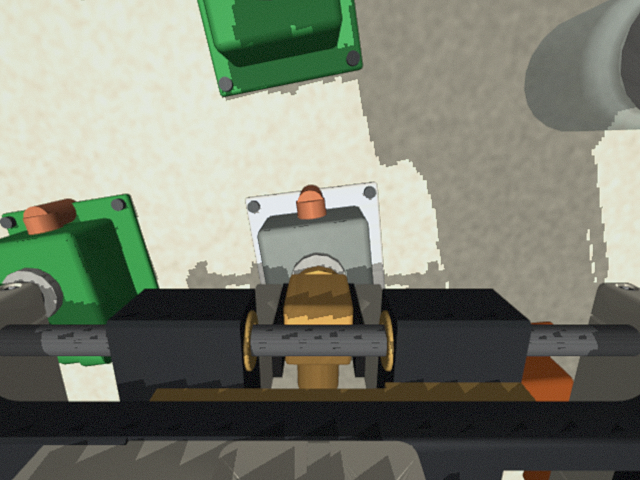

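The block is still square in the jaws and the base plate's orange nub is now at (312,200). Next I release with a partial opening and lift straight up.

```bash
python3 -m crank '[[0,0,0,0,0,0,0.4],[0,0,0,0,0,0,0.6],[0,0,0,0,0,0,0.6],[0,0,0,0,0,0,0.6],[-0.02,0,0,0,0,0,0.6],[-0.05,0,0,0,0,0,0.6],[-0.09,0,0,0,0,0,0.6],[-0.13,0,0,0,0,0,0.6],[-0.15,0,0,0,0,0,0.6],[-0.15,0,0,0,0,0,0.6]]' 30
python3 - <<'E'
from h import *
from station import *
s=get_state();print(s["width"],s["force"],s["q"])
for n in("wrist","top","scene"):
    f=grab_frame(n);pickle.dump(f,open(f"pics/{n}5.pkl","wb"));cv2.imwrite(f"pics/{n}5.png",f["pixels"][:,:,::-1])
E
```

```text
t: 7.2
eef_pos: [0.5386, -0.1707, 0.2296]
ee_rot: [-1.375, 1.567, -0.005]
force: [0.2, 0.5, -0.3]
width: 0.0524
0.05242016833570596 [ 0.23769139  0.48679741 -0.28054078] [ 3.96146075e-02  1.74493625e-01 -2.32713699e-01  1.71771145e-04
 -1.16009813e+00 -1.81130438e+00]
```

View pics/wrist5.png

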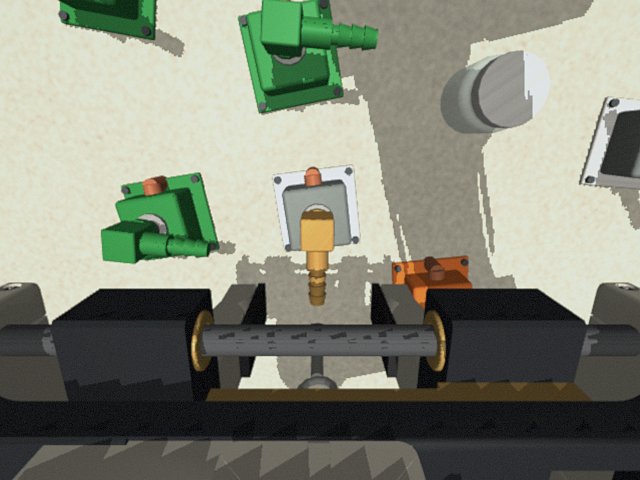

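View pics/scene5.png

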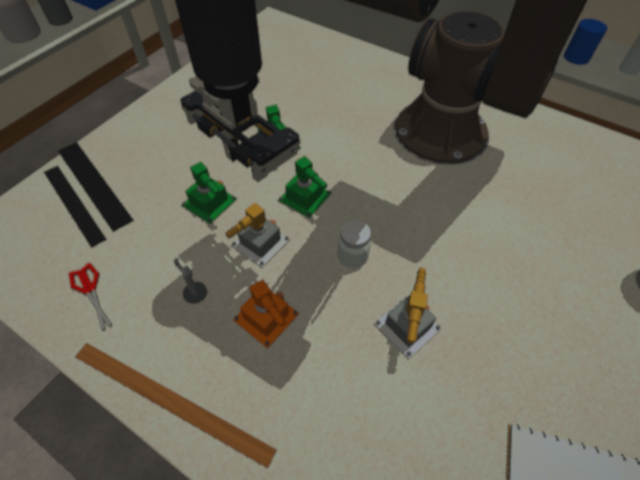

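The wrist view shows the elbow block at (317,228), its tail tip at (317,302) and the clip straight beyond it at (317,380). In the scene view the tee and jar look untouched. I'll check this with numbers.

```bash
python3 - <<'E'
from h import *
np.set_printoptions(precision=4,suppress=True)
f=load('wrist5');S=load('scene5');S0=load('scene0')
m=brass(f,(295,205,345,306))
for y in range(214,306,10):
    x=np.nonzero(m[y])[0];print(y,x.min(),x.max(),end=' | ')
a=onz(f,(np.nonzero(m[240])[0].min()+np.nonzero(m[240])[0].max())/2,234,.114)
t=onz(f,317,301,.096);c=np.array([.5378,-.1708]);d=(t[:2]-c);d/=np.linalg.norm(d);k=np.array([.7025,-.2045])-c
print("\nblock",a,"yaw",np.degrees(np.arctan2(d[1],d[0])),"x",k@d,"y",d[0]*k[1]-d[1]*k[0])
st=onz(S,229,235,.096);print("scene tip",st); d2=st[:2]-c;print(np.degrees(np.arctan2(d2[1],d2[0])))
# bystanders: frame difference in scene view around jar and tee
for nm,(x0,y0,x1,y1) in dict(tee=(375,265,445,355),jar=(335,218,375,270)).items():
    A=cv2.cvtColor(S0["pixels"],cv2.COLOR_RGB2GRAY)[y0:y1,x0:x1].astype(np.float32);B=cv2.cvtColor(S["pixels"],cv2.COLOR_RGB2GRAY)[y0:y1,x0:x1].astype(np.float32)
    print(nm,cv2.phaseCorrelate(A,B),np.abs(A-B).mean())
E
```

```text
214 302 331 | 224 301 333 | 234 301 333 | 244 301 333 | 254 307 327 | 264 307 327 | 274 309 324 | 284 309 325 | 294 309 324 | 304 312 322 | 
block [ 0.5364 -0.1702  0.114 ] yaw -11.252250566043354 x 0.16810991558480465 y -0.00091448459248053
scene tip [ 0.6005 -0.1826  0.096 ]
-10.658435246121405
tee ((0.009997287878356076, -0.03417356611475242), 1.0122686895323387) 13.484603
jar ((-0.10167561642645495, 0.033803267735084574), 0.8261866203060857) 20.727404
```

The outlet's offset from the clip is about 1 mm (limit 35 mm), and the tee and jar haven't moved. The gripper is clear of everything, so I'm handing in.

```bash
python3 -c "
from station import *
print(job_done(), get_state()['t'])"
```

```text
the job is handed in; nothing more can be done
the job is handed in; nothing more can be done
```

I gripped the brass elbow on its two free flats and screwed it about 63° (1.11 rad) clockwise until its outlet pointed at the clip. Then I let go, lifted the gripper clear and handed the job in at about 7.4 s.

- **Outlet direction:** in the wrist view it points at −11.3° and the clip lies at −11.6°. The clip is 0.168 m ahead, and the outlet line passes about 1 mm from its centre (35 mm allowed). The scene view gave −10.7°, which agrees within 1°.
- **Tee and jar:** comparing scene pictures from before and after, both shifted by about 0.1 pixel or less.
- **Gripper:** it was open about 52 mm at a TCP height of 0.23 m, with no meaningful contact force. The largest force I read while turning was about 7 N.

No check failed. The one disagreement was an early two-camera estimate of the elbow's top, 10 mm too high. I didn't use it; the wrist-view measurement settled the position.

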